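# Free the latch, shut the box's sliding door, latch it again

## Robot

A 6-joint arm with a two-finger parallel gripper is mounted at the origin on the work surface. World frame = base frame: x ahead of the robot, y to its left, z up, the work surface at z = 0. Lengths are in m, angles in degrees, forces in N, time in s.
With the tool pointing down it reaches from about 0.325 to 0.85 m from the base axis. Payload 15.5 kg.
Tool frame: the origin (TCP) lies on the mounting face of the last link; the fingertips stand 191 mm ahead of it and the grasp point (between the pads) lies 172 mm ahead of it; z points along the fingers, y is the line along which they close (so a half turn about z gives the same grasp; the last joint's range is limited). The gripper opens to 91 mm and grips with 3 to 60 N. Pads are 32 mm wide; open, the fingers measure 118 mm over their backs; the gripper's body (76 mm by 178 mm) begins 60 mm behind the grasp point.
Start: joints at [66.377, 28.281, 77.091, -0, 74.628, -5.472], TCP at [0.195, 0.594, 0.405] pointing down, gripper open.
Joint ranges: [-166.48, 166.48], [-47.26, 123.95], [12.59, 153.08], [-70.14, 250.14], [6.76, 159.57], [-176.63, 176.63]. Speed limits (degrees/s): [108.29, 108.29, 147.25, 172.46, 172.46, 172.46].

## Interface

Orientations are given as a 3x3 rotation matrix whose columns are the frame's x, y, z axes.
In Python, from cell import state, read_camera, camera_model, sign_off gives the robot as it stands. The module is installed in compiled form; this text tells all that it offers.
- The arm moves only by the shell command python3 -m pendant 'ROWS'. ROWS is JSON, a list of rows, each a list of 5 numbers: the closure, from 0 (fully open) to 1 (shut), then the shift along the tool's x, y, z in cm, then the turn about the tool's z in rad. A call has 1 to 12 rows; each row is the pose to reach, as a shift and turn from the pose commanded when the call began, along the tool's axes at that moment; what a row does not reach only later rows make up. A row lasts 1/12 s, in which the tool goes at most 41.7 mm and 7.16 degrees, less where a joint would pass 70% of its speed; a pose out of reach is approached as far as the arm can. A call with a gripper value outside its range is refused whole. The fingers move at their own pace and stop on an object; the grip force is fixed at half the most. Time passes only in rows, so rows that repeat a pose let the fingers close. It gives the time, the measured TCP pose, the force, the opening and the grip force at its end, in the units of the state.
- state(): the state, without advancing time (a new reading comes with each control period).
- read_camera(name): name is "scene" or "side" or "wrist"; returns the picture (480x640x3 uint8, red, green, blue); there is no depth.
- camera_model(name): a dict with "fovy" (degrees; the focal length in pixels is half the picture's height over the tangent of half this angle, whatever the lens; pixels are square), "cx", "cy" (the principal point, pixels), "rvec" (rotation vector, rad) and "tvec" (3), from world to camera coordinates, as OpenCV has them; the wrist camera has in their place "hand_eye" (4x4, takes a point from camera to tool coordinates, whose origin is the TCP and whose axes are the flange's). Camera axes: x right, y down, z forward; pixel columns grow to the right and rows downward; lengths in m; the calibration is good to about 2 mm. A picture is of the moment at which its call begins: read the wrist's pose just before it. camera_model takes no time and is no camera call.
- sign_off(): hands the job in; it is judged then, once.
The state is a dict: "time": time; "joint_positions": joint angles; "qvel": joint speeds; "joint_torque": joint torques, N m; "tcp_pos": TCP position; "tool_rot": TCP orientation; "wrist_force": force on the tool from outside, world axes, zero at the start; "wrist_torque": the same for the moment, N m; "opening": opening from 0.0 (shut) to 1.0 (fully open); "finger_force": force on a finger pad.
Only numpy, scipy, OpenCV 4.12 (cv2) and the standard library are available. Lean on these libraries where they do the work, as an engineer would, in place of code of your own. Each camera call takes 0.05 s, during which the arm holds its last target. There are 200 camera calls.

## Task

The clear box's sliding door was left partly open with its latch lever already thrown over to the locked side, so the latch tongue is in the door's way. Pushing with the fingertips, flip the lever over to its released side, push the door fully shut, then flip the lever back until it snaps to the locked side. Do not pick up or push about the loose things around the box, and finish clear of everything.

Things in the scene. Friction and masses are not known exactly. Their poses are not given: they have to be found in the camera images.
- box: Clear plastic box screwed to the shelf: 140 mm along its x, 280 mm along its y, 90 mm high; aluminium rails along the long top edges end 100 mm above the shelf. Origin: centre of its underside; z up. Its -x long side, with the latch lever, faces the robot within 0.5 rad of yaw. The top's -y half is fixed; the +y half is the doorway.
- door (a joint): Opening of the clear sliding door in the box's top, m: 0 = fully shut against the stop at the box's +y end; grows as the door slides to the box's -y, at most 0.115. Door plate 120 mm (x) by 134 mm (y), upper face 97 mm above the shelf. About 1.5 N of friction; stays where left. With the lever locked the latch blocks it at about 0.026.
- door_rib (a point): Centre of the upright grey push rib on the door: 50 mm along box x, 10 mm thick along box y, 34 mm high (97 to 131 mm above the shelf). It lies at box x = +30 mm, box y = +100 mm minus the door opening. To shut the door push the rib's -y face towards the box's +y.
- door_catch (a point): Centre of the small grey catch block on the door, 14 mm along box x, 12 mm along box y, 14 mm high (97 to 111 mm above the shelf), at box x = -49 mm, box y = +40 mm minus the door opening. When the door is shut the lowered latch tongue lies on its -y side with 6 mm of play; at other openings the tongue blocks it.
- lever (a joint): Angle of the sprung latch toggle lever, rad: 0 = locked (leans 0.5 rad from upright to the box's +x, in over the door, tongue down); 1.0 = released (leans 0.5 rad to the box's -x, outward, tongue raised). Upright is 0.5: a spring drives it from there to the nearer end and holds it, so it snaps over once pushed past upright. About 3 N at the knob moves it.
- lever_knob (a point): Centre of the black ball knob, 18 mm across, on the end of the 10 mm thick steel lever, 80 mm from the pivot. It is 170 mm above the shelf at either end position, 180 mm when upright; locked it lies 38 mm to the box's +x side of the pivot, released 38 mm to its -x side.
- lever_pivot (a point): Pivot of the lever on a steel bracket: box x = -72 mm, box y = +24 mm, 100 mm above the shelf. The lever swings in the box's x-z plane. A steel tongue 34 mm long, 8 mm wide, turns with it: level towards box +x when locked, steeply up when released, its tip then 133 mm above the shelf, so fingertips pushing from the +x side should stay above 140 mm.
- scoop: Bystander, leave alone: purple plastic laundry scoop, bowl 75 x 65 mm and 45 mm high, handle 100 mm long; origin under the bowl's centre. Stands beyond the box's +y end.
- hammer: Bystander, leave alone: steel-headed, wooden-handled hammer about 280 mm long lying flat between the robot and the box; its own x runs along the handle to the head.
- drip_tray: Bystander, leave alone: aluminium drip tray 120 x 150 mm, 18 mm high, beyond the box's -y end; origin under its centre.
- jar: Bystander, leave alone: glass jar, 68 mm across, 100 mm high; origin under its centre.
- cup: Bystander, leave alone: steel cup, 76 mm across, 85 mm high; origin under its centre.
- can: Bystander, leave alone: steel can with a paper label, 66 mm across, 90 mm high; origin under its centre.
- brush: Bystander, leave alone: scrubbing brush 180 mm long lying flat behind the box.

How it is judged:
By the outcome, as a careful person would: the job done as asked, in the order asked, and still so for the second after the job is handed in, with the robot touching nothing.
It also fails if it takes over 51 s, if anything falls off the work surface, if the arm or the gripper's body presses on something with over 40 N, if the wrist force passes 120 N, or if a joint passes its speed limit or range.

## Working session

There is one attempt and no reset: what is moved stays moved. The work goes in short steps, Python scripts to look and compute and a shell command to move; the robot and the scene stay as the last step left them, time stands still between calls to the robot, and variables do not carry over. Pictures are saved under pics/ and viewed, at most 10 in all, crops included, and the job is handed in when it is done.

```bash
mkdir -p pics; python3 - <<'E'
from cell import *
import cv2
s=state();print(s)
for n in("scene","side","wrist"):
    cv2.imwrite(f"pics/{n}0.png",read_camera(n)[:,:,::-1]);print(n,camera_model(n))
E
```

```text
{'time': 0.0, 'joint_positions': array([ 6.63779899e+01,  2.83143658e+01,  7.71274304e+01,  3.27909909e-04,
        7.46306402e+01, -5.47173343e+00]), 'qvel': array([ 0.05582147,  0.00764037, -0.07762558,  0.00086828,  0.13955015,
       -0.11707448]), 'joint_torque': array([ 1.69978819e-03, -8.78817558e+01, -3.81858587e+01,  7.09099020e-02,
        5.29596896e-02, -1.81663120e-05]), 'tcp_pos': array([0.19462704, 0.59375919, 0.40414199]), 'tool_rot': array([[-9.50242243e-01,  3.11511504e-01, -5.11642947e-04],
       [ 3.11511899e-01,  9.50241548e-01, -1.15610729e-03],
       [ 1.26043667e-04, -1.25796485e-03, -9.99999201e-01]]), 'wrist_force': array([-0.46297916, -0.28632758, -0.50008355]), 'wrist_torque': array([-0.0097694 ,  0.02615372, -0.03807034]), 'finger_force': 0.0, 'opening': 0.9980515396459176}
scene {'fovy': 54.96301513388675, 'cx': 320.27560396085806, 'cy': 238.28139878228401, 'rvec': array([ 1.60540133,  1.66257229, -0.91143816]), 'tvec': array([ 0.00453256, -0.23046474,  1.35654213])}
side {'fovy': 45.13592038382461, 'cx': 327.3917236269795, 'cy': 241.29073011692054, 'rvec': array([ 2.38819708, -0.31326549,  0.10022374]), 'tvec': array([-0.55470739,  0.21959396,  1.24788645])}
wrist {'fovy': 64.90573895494116, 'cx': 320.4511907367996, 'cy': 242.2043074084823, 'hand_eye': array([[ 6.52318896e-04, -9.64143848e-01, -2.65379379e-01,
         7.39589776e-02],
       [ 9.99999787e-01,  6.22846589e-04,  1.95211285e-04,
         4.84819752e-04],
       [-2.29211182e-05, -2.65379450e-01,  9.64144049e-01,
         2.07090508e-02],
       [ 0.00000000e+00,  0.00000000e+00,  0.00000000e+00,
         1.00000000e+00]])}
```

View pics/scene0.png

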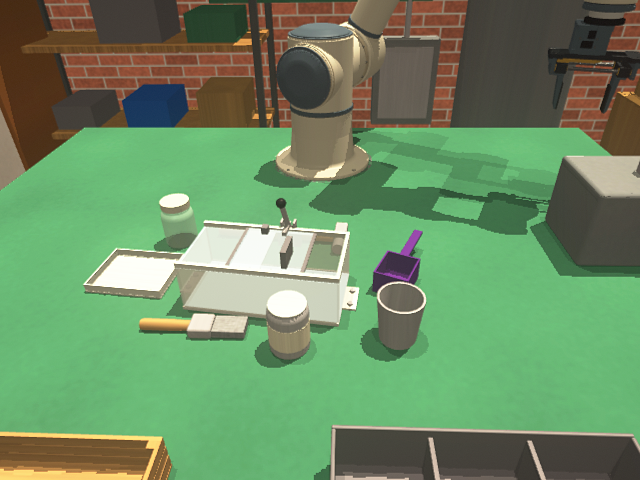

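View pics/side0.png

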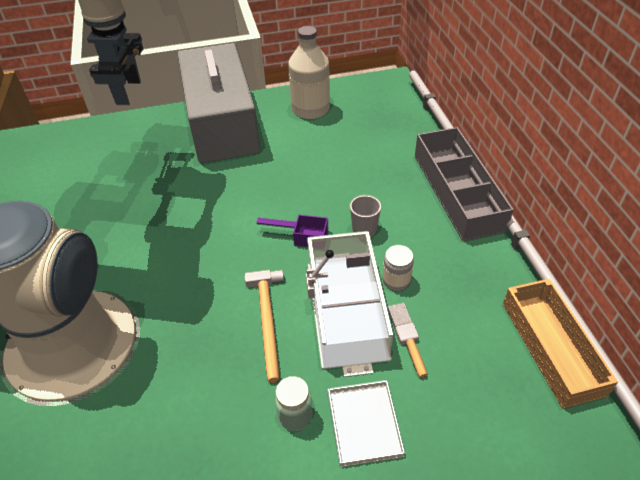

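Scene view: the knob is at about (281,203), the rib at about (287,250), and the box spans roughly (180-350, 222-320). Side view: the knob is at about (330,254), with the box at (308-388, 235-365). I'll enlarge both.

```bash
python3 - <<'E'
import cv2,numpy as np
a=cv2.imread("pics/side0.png")[225:375,295:395];b=cv2.imread("pics/scene0.png")[190:330,170:360]
a=cv2.resize(a,None,fx=4,fy=4,interpolation=cv2.INTER_CUBIC);b=cv2.resize(b,None,fx=2.1,fy=2.1,interpolation=cv2.INTER_CUBIC)
o=np.zeros((600,800,3),np.uint8);o[:a.shape[0],:400]=a;o[:b.shape[0],401:401+b.shape[1]]=b[:,:399];cv2.imwrite("pics/c1.png",o)
E
```

```text
(no output)
```

View pics/c1.png

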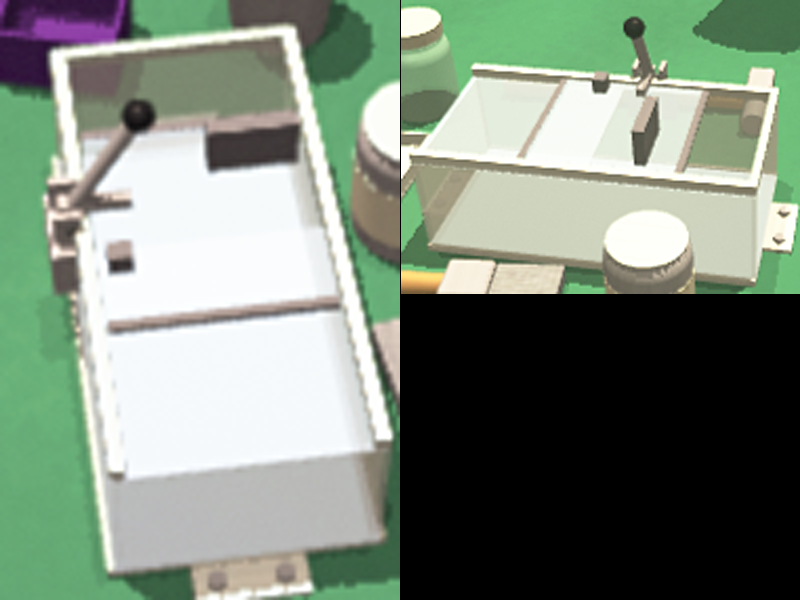

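```bash
cat > h.py <<'E'
import numpy as np,cv2
from cell import *
def cam(n):
    m=camera_model(n);f=240/np.tan(np.radians(m["fovy"])/2)
    K=np.array([[f,0,m["cx"]],[0,f,m["cy"]],[0,0,1]])
    if n!="wrist": R=cv2.Rodrigues(m["rvec"])[0];t=m["tvec"]
    else:
        s=state();H=m["hand_eye"];Rw=s["tool_rot"]@H[:3,:3];c=s["tcp_pos"]+s["tool_rot"]@H[:3,3];R=Rw.T;t=-R@c
    return K@np.c_[R,t]
def plane(P,uv,z):
    A=np.c_[P[:,0],P[:,1],P[:,2]*z+P[:,3]];p=np.linalg.solve(A,[uv[0],uv[1],1]);return np.r_[p[:2]/p[2],z]
def tri(P,Q,a,b):
    X=cv2.triangulatePoints(P,Q,np.float64(a).reshape(2,1),np.float64(b).reshape(2,1)).ravel();X=X[:3]/X[3]
    pr=lambda M:(M@np.r_[X,1])[:2]/(M@np.r_[X,1])[2]
    return X,np.linalg.norm(pr(P)-a),np.linalg.norm(pr(Q)-b)
E
python3 - <<'E'
from h import *
S,C=cam("side"),cam("scene");np.set_printoptions(precision=4,suppress=True)
print("knob",tri(S,C,(329.5,254),(281,203.3)))
sd=[(308.3,236.8),(368.3,232),(392,335),(323.8,343)];sc=[(348.6,232.9),(341,277),(176,265),(204.8,222.4)]
for a,b in zip(sd,sc): print(plane(S,a,.1),plane(C,b,.1),tri(S,C,a,b))
# rib top in side: crop (205,128)-(300,117) front top; 
for c in [(122,250)]: print("catch",plane(S,(295+c[0]/4,225+c[1]/4),.111))
for c in [(206,127),(299,118)]: print("rib top",plane(S,(295+c[0]/4,225+c[1]/4),.131))
E
```

```text
knob (array([ 0.5685, -0.0448,  0.1699]), np.float64(0.147047496580512), np.float64(0.2752294064574177))
[0.5499 0.0762 0.1   ] [0.5509 0.0726 0.1   ] (array([0.5501, 0.0739, 0.1009]), np.float64(0.498785255225811), np.float64(0.9721952091818082))
[0.6855 0.0543 0.1   ] [0.6804 0.0596 0.1   ] (array([0.6848, 0.0568, 0.1003]), np.float64(1.0389334410947682), np.float64(2.358775064920492))
[ 0.6479 -0.2219  0.1   ] [ 0.6547 -0.214   0.1   ] (array([ 0.6489, -0.2179,  0.0947]), np.float64(0.43925029484298933), np.float64(0.792180957123193))
[ 0.5143 -0.2046  0.1   ] [ 0.5191 -0.2002  0.1   ] (array([ 0.5146, -0.2023,  0.0968]), np.float64(0.17291911425514486), np.float64(0.2736838059351294))
catch [ 0.5495 -0.0824  0.111 ]
rib top [ 0.6096 -0.0296  0.131 ]
rib top [ 0.6592 -0.0366  0.131 ]
```

```bash
cat >> h.py <<'E'
O=np.array([.5996,-.0724]);YAW=-np.radians(7.5)
def B(x,y): c,s=np.cos(YAW),np.sin(YAW);return O+[c*x-s*y,s*x+c*y]
def go(x,y,tip):
    s=state();d=s["tool_rot"].T@(np.r_[B(x,y),tip+.191]-s["tcp_pos"])*100
    R=s["tool_rot"];h=np.arctan2(-R[0,1]*1,R[1,1]);print("shift cm",d.round(2),"turn",round(-(YAW-h),3),"t",s["time"],"F",s["wrist_force"].round(1))
E
python3 - <<'E'
from h import *
S=cam("side")
for c in [(195,160),(258,152)]: print(plane(S,c,0))
for c in [(183,88),(198,125),(250,95)]: print(plane(S,c,.15))
go(.005,.024,.215);go(.005,.024,.150)
E
```

```text
[0.32328883 0.54355003 0.        ]
[0.50377608 0.53021275 0.        ]
[0.33124671 0.68151496 0.15      ]
[0.35387652 0.49588014 0.15      ]
[0.50848193 0.59503535 0.15      ]
shift cm [-59.28 -48.24  -0.13] turn -0.186 t 0.15 F [ 0.3 -0.1 -1.1]
shift cm [-59.28 -48.23   6.37] turn -0.186 t 0.15 F [ 0.3 -0.1 -1.1]
```

```bash
python3 -m pendant '[[1,-1,-3.5,-0.5,-0.06],[1,-2,-6.5,-0.5,-0.12],[1,-3.1,-9.5,-0.5,-0.186],[1,-6,-12,-0.5,-0.186],[1,-59.3,-48.2,-0.5,-0.186],[1,-59.3,-48.2,-0.5,-0.186],[1,-59.3,-48.2,-0.5,-0.186],[1,-59.3,-48.2,-0.5,-0.186],[1,-59.3,-48.2,-0.5,-0.186],[1,-59.3,-48.2,-0.5,-0.186],[1,-59.3,-48.2,-0.5,-0.186],[1,-59.3,-48.2,-0.5,-0.186]]'; python3 -c "
from h import *
go(.005,.024,.215)"
```

```text
time: 1.15
tcp_pos: [0.4188, 0.1954, 0.4098]
tool_rot: [[-0.991, 0.13, 0.0], [0.13, 0.991, 0.0], [-0.0, 0.0, -1.0]]
wrist_force: [0.7, 1.4, -0.3]
opening: 0.153
finger_force: 0.0
shift cm [-21.92 -21.79   0.38] turn 0.0 t 1.15 F [ 0.7  1.4 -0.3]
```

```bash
python3 -m pendant '[[1,-3,-3,0,0],[1,-6,-6,0,0],[1,-9,-9,0,0],[1,-12,-12,0,0],[1,-15,-15,0,0],[1,-17,-17,0,0],[1,-18,-18,0,0],[1,-18,-18,0,0],[1,-18,-18,0,0],[1,-18,-18,0,0]]'; python3 -c "
from h import *
go(.005,.024,.215)
for n in('side','wrist'):cv2.imwrite(f'pics/{n}2.png',read_camera(n)[:,:,::-1])
a=cv2.imread('pics/side2.png')[180:360,260:420];b=cv2.imread('pics/wrist2.png')
o=np.zeros((480,800,3),np.uint8);o[:450,:400]=cv2.resize(a,(400,450));o[:300,400:]=cv2.resize(b,(400,300));cv2.imwrite('pics/c2.png',o)"
```

```text
time: 1.98
tcp_pos: [0.5724, -0.0038, 0.4095]
tool_rot: [[-0.992, 0.13, -0.001], [0.13, 0.992, 0.0], [0.001, 0.0, -1.0]]
wrist_force: [-0.3, 0.1, 0.1]
opening: 0.01
finger_force: 0.0
shift cm [-4.09 -4.05  0.35] turn 0.001 t 1.9833 F [-0.3  0.1  0.1]
```

View pics/c2.png

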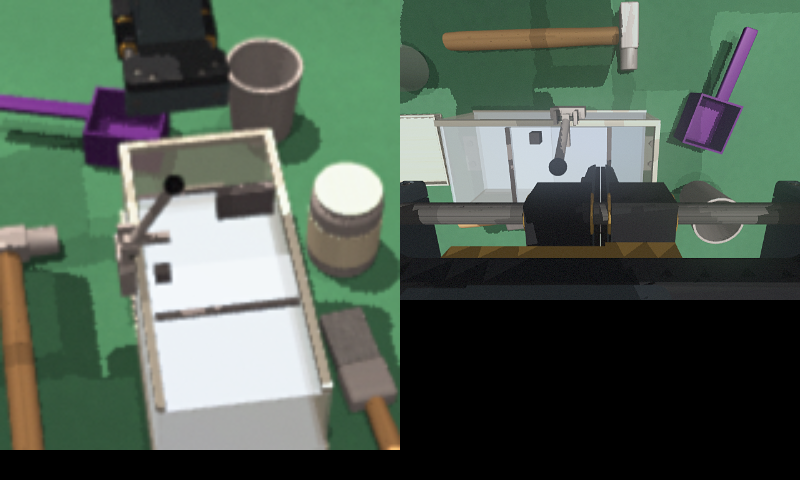

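The side view shows the gripper clear above the +y end. The wrist view shows the closed fingertips at about (600,170), with the knob just in front at (558,168), which is full-resolution (253,268).

```bash
python3 -c "
from h import *
print(plane(cam('wrist'),(253,268),.17), B(-.034,.024))"
python3 -m pendant '[[1,-2,-2,0,0],[1,-4.1,-4.1,0,0],[1,-4.1,-4.1,0,0],[1,-4.1,-4.1,0,0],[1,-4.1,-4.1,0,0]]'; python3 -c "
from h import *
go(.005,.024,.150)"
```

```text
[ 0.56971763 -0.04455154  0.17      ] [ 0.5690235  -0.04416743]
time: 2.5
tcp_pos: [0.6078, -0.0497, 0.4097]
tool_rot: [[-0.992, 0.13, -0.001], [0.13, 0.992, 0.0], [0.001, 0.0, -1.0]]
wrist_force: [-0.9, 0.7, -0.1]
opening: 0.008
finger_force: 0.0
shift cm [0.01 0.04 6.87] turn 0.001 t 2.5 F [-0.9  0.7 -0.1]
```

```bash
python3 -m pendant '[[1,0,0,3,0],[1,0,0,5.5,0],[1,0,0,6.6,0],[1,0,0,6.6,0],[1,0,0,6.6,0]]';python3 -m pendant '[[1,0.8,0,0,0],[1,1.5,0,0,0],[1,2.2,0,0,0],[1,2.9,0,0,0],[1,3.6,0,0,0],[1,4.3,0,0,0],[1,5,0,0,0],[1,5.6,0,0,0],[1,6.2,0,0,0],[1,6.8,0,0,0],[1,7.2,0,0,0],[1,7.2,0,0,0]]'; python3 -c "
from h import *
go(.005,.024,.215);R=state();print(R['tcp_pos'])
for n in('side','wrist'):cv2.imwrite(f'pics/{n}3.png',read_camera(n)[:,:,::-1])
a=cv2.imread('pics/side3.png')[180:360,260:420];b=cv2.imread('pics/wrist3.png')
o=np.zeros((480,800,3),np.uint8);o[:450,:400]=cv2.resize(a,(400,450));o[:300,400:]=cv2.resize(b,(400,300));cv2.imwrite('pics/c3.png',o)"
```

```text
time: 2.92
tcp_pos: [0.6082, -0.05, 0.3442]
tool_rot: [[-0.992, 0.13, -0.001], [0.13, 0.992, 0.0], [0.001, 0.0, -1.0]]
wrist_force: [0.2, -0.7, 0.3]
opening: 0.009
finger_force: 0.0
time: 3.92
tcp_pos: [0.5361, -0.0411, 0.3436]
tool_rot: [[-0.991, 0.13, -0.001], [0.13, 0.991, 0.0], [0.001, 0.0, -1.0]]
wrist_force: [-0.2, 0.8, 0.4]
opening: 0.008
finger_force: 0.0
shift cm [-7.2   0.12 -6.24] turn 0.0 t 3.9167 F [-0.2  0.8  0.4]
[ 0.53607476 -0.04107976  0.34362105]
```

View pics/c3.png

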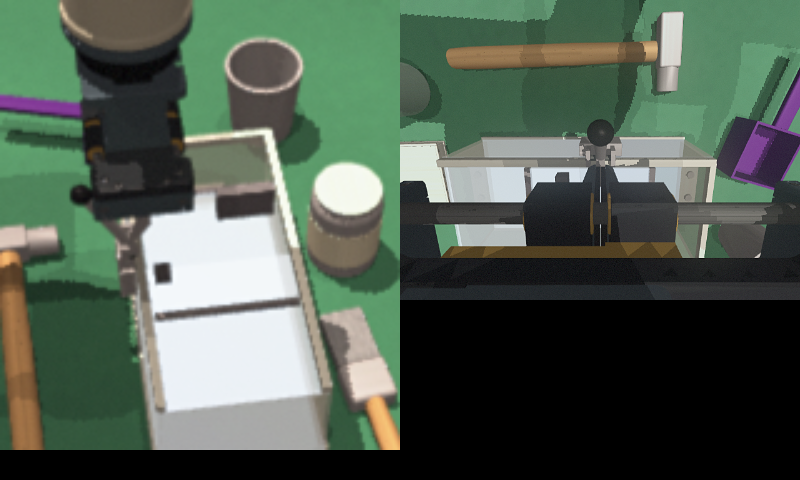

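The side view shows the knob flipped outward at crop (80,195). In the wrist view it is at (600,132), beyond the fingers, with no force reading, so the lever is released. Next is the rib.

```bash
python3 -m pendant '[[1,-2.5,-0.3,-0.3,0],[1,-6,-0.7,-0.3,0],[1,-9.2,-1,-0.3,0],[1,-10.2,-1.1,-0.3,0],[1,-10.2,-1.1,-0.3,0],[1,-10.2,-1.1,1.5,0],[1,-10.2,-1.1,3,0],[1,-10.2,-1.1,3.5,0],[1,-10.2,-1.1,3.5,0],[1,-10.2,-1.1,3.5,0]]'; python3 -c "
from h import *
go(.035,.012,.118)
go(.035,.085,.118)"
```

```text
time: 4.85
tcp_pos: [0.6364, -0.0653, 0.3091]
tool_rot: [[-0.991, 0.13, -0.0], [0.13, 0.991, 0.0], [0.0, 0.0, -1.0]]
wrist_force: [0.5, -0.4, 0.5]
opening: 0.002
finger_force: 0.0
shift cm [0.05 0.02 0.01] turn 0.0 t 4.85 F [ 0.5 -0.4  0.5]
shift cm [0.05 7.32 0.01] turn 0.0 t 4.85 F [ 0.5 -0.4  0.5]
```

```bash
python3 -m pendant '[[1,0,0.8,0,0],[1,0,1.5,0,0],[1,0,2.2,0,0],[1,0,2.9,0,0],[1,0,3.6,0,0],[1,0,4.3,0,0],[1,0,5,0,0],[1,0,5.5,0,0],[1,0,5.9,0,0],[1,0,6.2,0,0],[1,0,6.4,0,0]]'; python3 -m pendant '[[1,0,0.1,0,0],[1,0,0.2,0,0]]'; python3 -m pendant '[[1,0,0.1,0,0],[1,0,0.2,0,0]]'; python3 -m pendant '[[1,0,0.1,0,0],[1,0,0.2,0,0]]'; python3 -c "
from h import *
go(.035,.085,.118)"
```

```text
time: 5.77
tcp_pos: [0.645, -0.0016, 0.3087]
tool_rot: [[-0.991, 0.13, -0.0], [0.13, 0.991, -0.0], [0.0, -0.0, -1.0]]
wrist_force: [0.2, -1.7, 1.8]
opening: 0.008
finger_force: 0.8
time: 5.93
tcp_pos: [0.6452, -0.0, 0.3087]
tool_rot: [[-0.991, 0.131, -0.0], [0.131, 0.991, -0.0], [0.0, -0.0, -1.0]]
wrist_force: [-0.3, -1.5, 1.0]
opening: 0.003
finger_force: 0.8
time: 6.1
tcp_pos: [0.6454, 0.0019, 0.3087]
tool_rot: [[-0.991, 0.131, -0.0], [0.131, 0.991, -0.0], [0.0, -0.0, -1.0]]
wrist_force: [-0.2, -1.6, 1.1]
opening: -0.001
finger_force: 0.8
time: 6.27
tcp_pos: [0.6457, 0.0039, 0.3087]
tool_rot: [[-0.991, 0.131, -0.0], [0.131, 0.991, -0.0], [0.0, -0.0, -1.0]]
wrist_force: [0.2, -1.4, 0.9]
opening: 0.01
finger_force: 0.8
shift cm [ 0.08  0.33 -0.03] turn -0.0 t 6.2667 F [ 0.2 -1.4  0.9]
```

Still only door friction, so I'll continue in small steps until the force rises at the stop.

```bash
for i in 1; do python3 -m pendant '[[1,0,0.1,0,0],[1,0,0.2,0,0]]'|grep -E "pos|wrist"; python3 -m pendant '[[1,0,0.1,0,0],[1,0,0.2,0,0]]'|grep -E "pos|wrist"; python3 -m pendant '[[1,0,0.1,0,0],[1,0,0.15,0,0]]'|grep -E "pos|wrist"; done
```

```text
tcp_pos: [0.646, 0.006, 0.3087]
wrist_force: [0.3, -1.4, 0.4]
tcp_pos: [0.6462, 0.0071, 0.3086]
wrist_force: [-1.7, -17.8, 0.5]
tcp_pos: [0.6463, 0.0076, 0.3086]
wrist_force: [-4.2, -25.9, 1.3]
```

The force jumped to 18–26 N, so the door is at its stop. I'll back off, rise and go round to the lever's outer side.

```bash
python3 -m pendant '[[1,0,-0.8,0,0],[1,0,-1.5,0,0],[1,0,-1.5,-4,0],[1,0,-1.5,-8,0],[1,0,-1.5,-9.7,0],[1,4,-3,-9.7,0],[1,7.5,-4.2,-9.7,0],[1,11,-5.3,-9.7,0],[1,14.5,-6.1,-9.7,0],[1,17.5,-6.1,-9.7,0],[1,18.5,-6.1,-9.7,0],[1,18.5,-6.1,-9.7,0]]'; python3 -c "
from h import *
go(-.150,.024,.15)
for n in('side','wrist'):cv2.imwrite(f'pics/{n}4.png',read_camera(n)[:,:,::-1])
a=cv2.imread('pics/side4.png')[180:360,260:420];b=cv2.imread('pics/scene0.png');b=read_camera('scene')[190:330,170:360,::-1]
o=np.zeros((480,800,3),np.uint8);o[:450,:400]=cv2.resize(a,(400,450));o[:294,400:]=cv2.resize(b,(400,294));cv2.imwrite('pics/c4.png',o)"
```

```text
time: 7.77
tcp_pos: [0.453, -0.0266, 0.406]
tool_rot: [[-0.991, 0.131, -0.001], [0.131, 0.991, 0.001], [0.001, 0.0, -1.0]]
wrist_force: [1.1, -0.7, 0.8]
opening: 0.004
finger_force: 0.0
shift cm [-0.14 -0.23  6.5 ] turn -0.0 t 7.7667 F [ 1.1 -0.7  0.8]
```

View pics/c4.png

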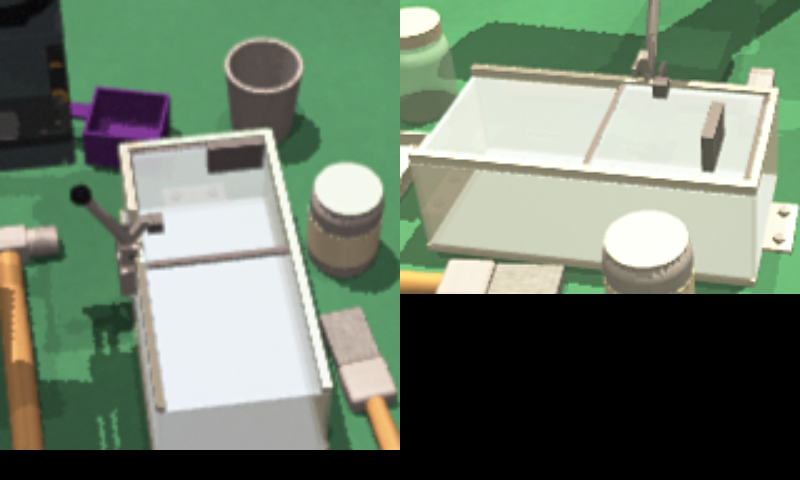

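The door is shut: its rear edge has moved to crop (145-285, 255) and the rib is near the +y end. The knob leans outward at (80,195). Now I'll lower and push it back.

```bash
python3 -m pendant '[[1,0,-0.2,3,0],[1,0,-0.2,5.5,0],[1,0,-0.2,6.3,0],[1,0,-0.2,6.3,0],[1,0,-0.2,6.3,0]]'|grep -E "pos|wrist";python3 -m pendant '[[1,-0.8,0,0,0],[1,-1.5,0,0,0],[1,-2.2,0,0,0],[1,-2.9,0,0,0],[1,-3.6,0,0,0],[1,-4.3,0,0,0],[1,-5,0,0,0],[1,-5.7,0,0,0],[1,-6.3,0,0,0],[1,-6.9,0,0,0],[1,-7.4,0,0,0],[1,-7.4,0,0,0]]'|grep -E "pos|wrist"
python3 -m pendant '[[1,1,0,0,0],[1,4,0,0,0],[1,7,0,-1,0],[1,8,0,-5,0],[1,8,0,-8,0],[1,9,2,-8,0],[1,9,5,-8,0],[1,9,9,-8,0],[1,9,12,-8,0],[1,9,12,-8,0],[1,9,12,-8,0],[1,9,12,-8,0]]'; python3 -c "
from h import *
a=read_camera('side')[180:360,260:420,::-1];b=read_camera('scene')[190:330,170:360,::-1]
o=np.zeros((480,800,3),np.uint8);o[:450,:400]=cv2.resize(a,(400,450));o[:294,400:]=cv2.resize(b,(400,294));cv2.imwrite('pics/c5.png',o)"
```

```text
tcp_pos: [0.4557, -0.029, 0.343]
wrist_force: [-0.3, 0.4, 1.0]
tcp_pos: [0.5292, -0.0387, 0.3427]
wrist_force: [-0.7, -0.4, -1.0]
time: 10.33
tcp_pos: [0.4538, 0.0919, 0.4226]
tool_rot: [[-0.992, 0.13, -0.001], [0.13, 0.992, -0.0], [0.001, -0.0, -1.0]]
wrist_force: [0.6, 0.7, -0.7]
opening: 0.007
finger_force: 0.0
```

View pics/c5.png

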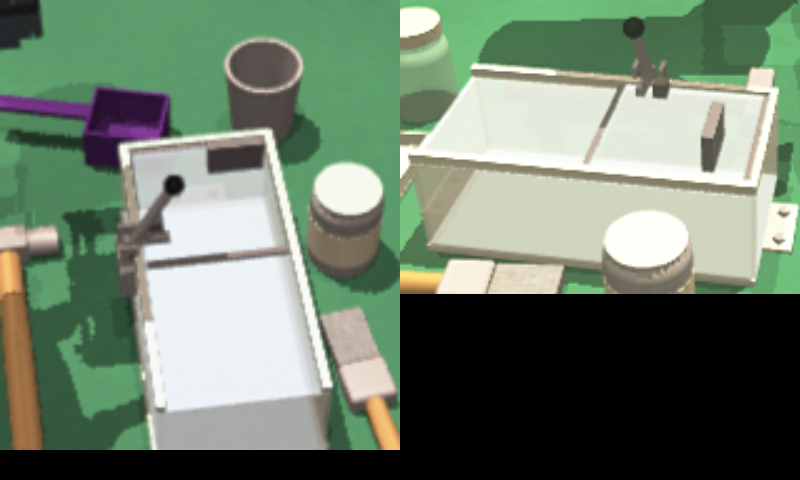

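The knob is back at (174,185), its original locked position. The door is still shut with the tongue beside the catch, the surrounding things look unmoved, and the arm is clear.

```bash
python3 -c "
from cell import *
print(sign_off())"
```

```text
the job is handed in; nothing more can be done
None
```

The lever was released, the door was pushed fully shut against its stop, and the lever was flipped back to the locked side; I handed the job in after about 10 s of robot time, with the arm clear of everything.

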